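Lay up a root-canal kit and a cementing kit

ROBOT

A 6-joint arm with a two-finger parallel gripper is mounted at the origin on a cart in front of the work surface, level with it; the furniture and walls round the work are solid. World frame = base frame: x ahead of the robot, y to its left, z up, the work surface at z = 0. Lengths are in m, angles in rad, forces in N, time in s.
With the tool pointing down it reaches from about 0.325 to 0.775 m from the base axis. Payload 9.3 kg.
Tool frame: the origin (TCP) lies at the very end of the fingers, on their centre line; the grasp point (between the pads) lies 19 mm behind it; z points along the fingers, y is the line along which they close (so a half turn about z gives the same grasp; the last joint's range is limited). The gripper opens to 85 mm and grips with 20 to 120 N. Pads are 22 mm wide; open, the fingers measure 114 mm over their backs; the gripper's body (76 mm by 85 mm) begins 54 mm behind the grasp point. The pads swing forward as they close: fully open they stand 13 mm farther back than shut.
Start: joints at [1.114, 0.259, 0.021, 1.334, 0, 1.418], TCP at [0.165, 0.525, 0.193] pointing down, gripper open.
Joint ranges: [-3.04, 3.04], [-0.91, 1.82], [-1.04, 1.36], [-1.92, 1.95], [-1.52, 1.45], [-3.14, 3.14]. Speed limits (rad/s): [2.22, 2.22, 2.79, 3.14, 3.14, 3.14].

INTERFACE

Orientations are given as a unit quaternion [x, y, z, w].
In Python, from cell import env gives the robot as it stands.
- The arm moves only by the tool carry_out, never from a script. Its argument "steps" is one flat list of numbers, 7 for each row, row after row: the shift along the tool's x, y, z in cm, then the turn, a rotation vector about the tool's x, y, z in degrees, then the opening, from 0 (shut) to 1 (fully open). In form: [x, y, z, wx, wy, wz, hand, x, y, z, wx, wy, wz, hand, ...]. A call has 1 to 12 rows; each row shifts and turns the commanded pose from where the row before left it, along the tool's axes as they then stand; what a row does not reach is not made up. A row lasts 1/8 s, in which the tool goes at most 62.5 mm and 10.7 degrees, less where a joint would pass 70% of its speed; a pose out of reach is approached as far as the arm can. A call is refused whole if a number of a shift passes 6.25 or a number of a turn 10.7, either way. A call with a gripper value outside its range is refused whole. The fingers move at their own pace and stop on an object; the grip force is fixed at half the most. Time passes only in rows, so rows that do not move let the fingers close. It gives the time, the measured TCP pose, the force, the opening and the grip force at its end, in the units of the state.
- env.state(): the state, without advancing time (a new reading comes with each control period).
- env.camera(name): name is "scene" or "top" or "wrist"; returns (picture, depth): 400x640x3 uint8, red, green, blue; 400x640 float32, m along the optical axis (not along the pixel's ray), 0 where there is no reading.
- env.camera_params(name): a dict with "fx", "fy", "cx", "cy" (pixels), "R" (3x3) and "t" (3): a world point X has camera coordinates R X + t; the wrist camera has in their place "tool_from_camera" (4x4, takes a point from camera to tool coordinates, whose origin is the TCP and whose axes are the flange's). Camera axes: x right, y down, z forward; pixel columns grow to the right and rows downward; lengths in m; the calibration is good to about 2 mm. A picture is of the moment at which its call begins: read the wrist's pose just before it. camera_params takes no time and is no camera call.
- env.close_job(): hands the job in; it is judged then, once.
The state is a dict: "time": time; "q": joint angles; "dq": joint speeds; "joint_torque": joint torques, N m; "tool_pos": TCP position; "orientation": TCP orientation; "contact_force": force on the tool from outside, world axes, zero at the start; "torque": the same for the moment, N m; "width": finger opening in m; "grasp_force": force on a finger pad.
Only numpy, scipy, OpenCV 4.12 (cv2) and the standard library are available. Lean on these libraries where they do the work, as an engineer would, in place of code of your own. Each camera call takes 0.05 s, during which the arm holds its last target. There are 200 camera calls.

TASK

Lay up the two treatment kits from the stock on the worktop. In the metal tray with two wire rests put the root-canal kit: the small file block upright in the square pocket, the glass dappen dish upright in the round well and the tweezers lying along the tray across both wire rests; in the other metal tray, the one with the paper mixing pad, put the cementing kit: the squat cement pot upright in the larger round well and the small dropper bottle of cement liquid upright in the smaller one. Leave the large file block, the big amber bottle and the pliers where they are.

Things in the scene. Friction and masses are not known exactly. Their poses are not given: they have to be found in the camera images.
- file_block: Small drilled steel block of root-canal files, standing: solid body 36 x 38 mm, 34 mm high, with thin file handles sticking up to 59 mm (they do not collide). Origin: centre of the underside; x along the 36 mm side, z up. Grip the steel body by two opposite sides. Belongs in the square pocket of root_canal_tray.
- dappen_dish: Small waisted clear-glass dish, 33 mm across, 24 mm high, standing. Origin: centre of the underside, z up. Grip across the outside. Belongs in the round well of root_canal_tray.
- tweezers: Slim steel tweezers, one rigid piece, 154 x 12 mm, 7 mm thick, lying flat. Origin: under mid-length; x along its length, z up. Grip across the 12 mm near the middle. Goes along root_canal_tray's x on its two wire rests (flat bottoms 18 mm wide, 16 mm above the worktop; arms flare to 34 mm apart, tops 31 mm up), origin midway between them; either end first.
- cement_pot: Squat white pot of cement powder with a wide screw cap (fixed on): 47 mm across, 40 mm high; it can be gripped, 44 mm wide, from the bottom up to 26 mm (the cap above does not collide). Origin: centre of the underside, z up. Belongs in the large well of cementing_tray.
- dropper_bottle: Small white dropper bottle of cement liquid with its cap on, 29 mm across, 62 mm high, standing (solid up to 51 mm). Origin: centre of the underside, z up. Belongs in the small well of cementing_tray.
- root_canal_tray: Fixed metal tray 184 (x) x 124 (y) mm with rounded rim (16 mm high). Origin: centre of underside; x along its length, z up. Well floors 4 mm, walls 14 mm above the worktop. Square pocket 54 x 54 mm, centre x +45, y -27 mm, sides along x and y. Round well 50 mm across, centre x -45, y -27. Two U-shaped steel wire rests at x -42 and x +42, both centred on y +33 (79 mm gap between them).
- cementing_tray: Fixed metal tray of the same outline, 184 (x) x 124 (y) mm, rim 16 mm high. Origin: centre of underside; x along its length, z up. Well floors 4 mm, walls 14 mm above the worktop. Large round well 64 mm across, centre x +40, y -24 mm; small round well 48 mm across, centre x -45, y -24. A white paper mixing pad, 90 x 40 mm, top 22 mm up, is fixed at x 0, y +34.
- large_file_block: Larger drilled steel block of files, solid body 50 x 56 mm, 50 mm high, handles up to 75 mm. Not wanted: leave it standing where it is. Origin: centre of the underside.
- amber_bottle: Brown glass bottle 42 mm across, 85 mm high, standing. Not wanted: leave it standing where it is. Origin: centre of the underside.
- pliers: Steel pliers, 136 x 32 x 8 mm, lying flat, wider than the tweezers. Not wanted: leave them where they are. Origin: under the middle; x along their length.

How it is judged:
By the outcome, as a careful person would: the job done as asked, in the order asked, and still so for the second after the job is handed in, with the robot touching nothing.
It also fails if it takes over 120 s, if anything falls off the work surface, if the arm or the gripper's body presses on something with over 40 N, if the wrist force passes 120 N, or if a joint passes its speed limit or range.

## Working session

There is one attempt and no reset: what is moved stays moved. The work goes in short steps, Python scripts to look and compute and a tool call to move; the robot and the scene stay as the last step left them, time stands still between calls to the robot, and variables do not carry over. Pictures are saved under pics/ and viewed, at most 14 in all, crops included, and the job is handed in when it is done.

Besides the shell and the picture viewer there is one more tool, called after "Emit:" as name(argument=value, ...) on one line, values as JSON. carry_out: Moves the arm, as the interface text tells. Its arguments: {"type":"object","properties":{"steps":{"type":"array"}},"required":["steps"]}

```bash
ls; mkdir -p pics; python3 - <<'E'
from cell import env
import cv2,numpy as np
np.set_printoptions(precision=4,suppress=True)
s=env.state();print(s['time'],s['tool_pos'],s['orientation'],s['width'])
for n in('top','scene'):
    p,d=env.camera(n);cv2.imwrite(f'pics/{n}0.png',p[...,::-1]);np.savez(f'pics/{n}0.npz',p=p,d=d);print(env.camera_params(n))
print(env.camera_params('wrist'))
E
```

```text
pics
0.0 [0.1644 0.5245 0.1923] [ 0.1513  0.9885 -0.0006 -0.0002] 0.08541684857802288
{'fx': 472.61267267041654, 'fy': 472.61267267041654, 'cx': 320.18742875186155, 'cy': 198.86915423087768, 'R': array([[ 0.024 , -0.9997, -0.0016],
       [-0.9748, -0.0231, -0.2218],
       [ 0.2217,  0.0069, -0.9751]]), 't': array([-0.001 ,  0.4863,  1.2314])}
{'fx': 372.5537512925165, 'fy': 372.5537512925165, 'cx': 323.5411540987893, 'cy': 203.85396379179218, 'R': array([[-0.544 , -0.8391,  0.0079],
       [-0.5633,  0.3581, -0.7446],
       [ 0.622 , -0.4095, -0.6674]]), 't': array([0.2749, 0.3144, 0.6131])}
{'fx': 340.6467400863894, 'fy': 340.6467400863894, 'cx': 318.8666481682893, 'cy': 203.4768276264907, 'tool_from_camera': array([[ 0.0011, -0.9638, -0.2668,  0.0667],
       [ 1.    ,  0.0011,  0.0002, -0.0006],
       [ 0.0001, -0.2668,  0.9638, -0.1825],
       [ 0.    ,  0.    ,  0.    ,  1.    ]])}
```

View pics/top0.png

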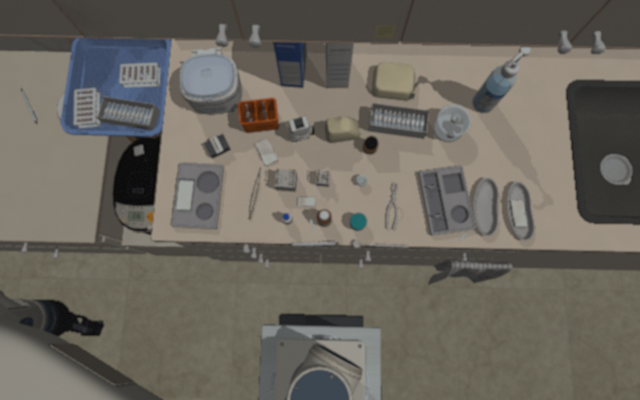

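View pics/scene0.png

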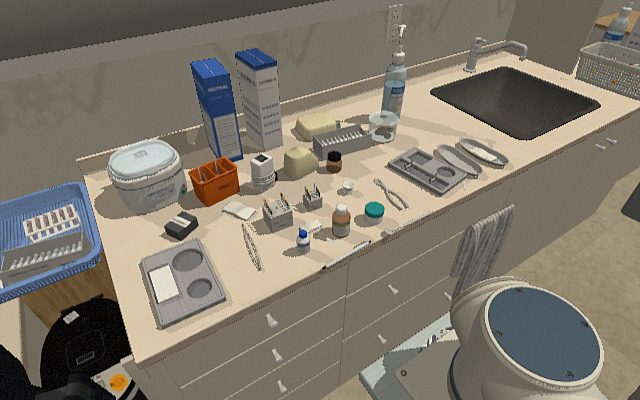

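The top view shows the cementing tray at (199,196), the root-canal tray at (445,200), tweezers at (256,193), the large block at (286,180), and the small block at (323,177). It also shows the dappen dish at (361,180), dropper at (286,217), amber bottle at (324,217), pot at (358,221) and pliers at (391,205). The scene view agrees.

```bash
cat > h.py <<'E'
from cell import env
import cv2,numpy as np
from scipy.spatial.transform import Rotation as Ro
np.set_printoptions(precision=4,suppress=True)
def cam(n,st=None):
    c=env.camera_params(n)
    if n=='wrist':
        T=np.eye(4);T[:3,:3]=Ro.from_quat(st['orientation']).as_matrix();T[:3,3]=st['tool_pos']
        T=T@c['tool_from_camera'];return c,T[:3,:3],T[:3,3]
    R=np.array(c['R']);return c,R.T,-R.T@np.array(c['t'])
def ray(C,u,v):
    c,R,o=C;d=R@np.array([(u-c['cx'])/c['fx'],(v-c['cy'])/c['fy'],1]);return o,d
def onz(C,u,v,z):
    o,d=ray(C,u,v);return o+d*(z-o[2])/d[2]
def proj(C,X):
    c,R,o=C;x=R.T@(np.array(X)-o);return np.array([c['fx']*x[0]/x[2]+c['cx'],c['fy']*x[1]/x[2]+c['cy']])
def tri(C1,p1,C2,p2):
    o1,d1=ray(C1,*p1);o2,d2=ray(C2,*p2)
    A=np.stack([d1,-d2],1);s=np.linalg.lstsq(A,o2-o1,rcond=None)[0]
    a,b=o1+d1*s[0],o2+d2*s[1];return (a+b)/2,np.linalg.norm(a-b)
def snap(name):
    s=env.state();p,d=env.camera('wrist');cv2.imwrite(f'pics/{name}.png',p[...,::-1])
    np.savez(f'pics/{name}.npz',p=p,d=d,pos=s['tool_pos'],q=s['orientation']);return s,p,d
def load(name):
    z=np.load(f'pics/{name}.npz');s=dict(tool_pos=z['pos'],orientation=z['q']);return cam('wrist',s),z['p'],z['d']
def goto(target,yaw=None):
    """cm shift in tool axes & yaw deg (about tool z) from measured pose to target TCP; tool down"""
    s=env.state();R=Ro.from_quat(s['orientation']);print('shift cm',R.inv().apply(np.array(target)-s['tool_pos'])*100,'pos',s['tool_pos'])
E
python3 - <<'E'
from h import *
t=cam('top');sc=cam('scene')
for n,pt,ps,z in [('small',(323,177),(313,197),.034),('dappen',(361,180),(348,187),.02),('tw',(256,193),(252,247),.007),('pot',(358,221),(374,209),.04),('drop',(286,217),(303,234),.062),('amber',(324,217),(341,210),.08),('large',(286,180),(277,213),.05),('pl',(391,205),(392,195),.01),('ctray',(199,196),(183,281),.014),('rtray',(445,200),(428,171),.014)]:
    print(n,onz(t,*pt,z),*tri(t,pt,sc,ps))
p=np.load('pics/top0.npz')['p']
cv2.imwrite('pics/topc.png',cv2.resize(p[150:245,165:485],None,fx=2.5,fy=2.5,interpolation=2)[...,::-1])
R=Ro.from_quat(env.state()['orientation']).as_matrix();print(R)
E
```

```text
small [0.5537 0.0044 0.034 ] [0.5538 0.0029 0.0284] 0.004143936358904294
dappen [ 0.5513 -0.1029  0.02  ] [ 0.5511 -0.1046  0.0156] 0.0038240274282853263
tw [0.5097 0.1932 0.007 ] [ 0.5115  0.1935 -0.0042] 0.0031265665186124485
pot [ 0.4301 -0.0937  0.04  ] [ 0.4304 -0.0947  0.0347] 0.0018006439792931407
drop [0.4324 0.101  0.062 ] [0.4331 0.101  0.056 ] 0.0013745810425938249
amber [ 0.4315 -0.0008  0.08  ] [ 0.433  -0.0001  0.0758] 0.0021099760208666872
large [0.5383 0.1061 0.05  ] [0.5426 0.1076 0.0343] 0.0002961924657936669
pl [ 0.4833 -0.1884  0.01  ] [ 0.4807 -0.1939 -0.0009] 0.012675289982197753
ctray [0.4956 0.3521 0.014 ] [ 0.4985  0.3552 -0.0003] 0.001589375286557784
rtray [ 0.5004 -0.3394  0.014 ] [ 0.4984 -0.344   0.0067] 0.009169494637786473
[[-0.9542  0.2991 -0.0005]
 [ 0.2991  0.9542 -0.001 ]
 [ 0.0002 -0.0011 -1.    ]]
```

View pics/topc.png

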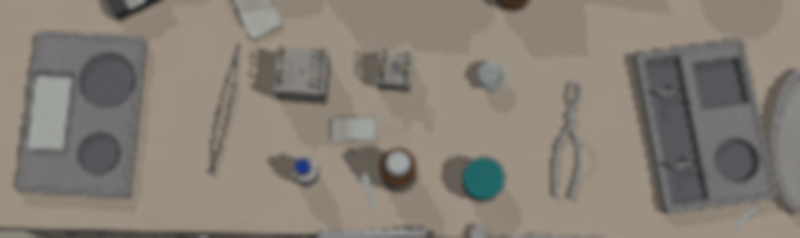

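The zoomed view shows both trays with their pockets and wells: the square pocket is at (720,82) and its round well at (737,160). The cementing wells are at (108,80) and (98,153). Next I'll get one wrist overview from above the centre.

Emit:
carry_out(steps=[0, 0, 0, 0, 0, -8.7, 1, 0, 0, 0, 0, 0, -8.7, 1, -3.3, -5.2, -0.6, 0, 0, 0, 1, -3.3, -5.2, -0.6, 0, 0, 0, 1, -3.3, -5.2, -0.6, 0, 0, 0, 1, -3.3, -5.2, -0.6, 0, 0, 0, 1, -3.3, -5.2, -0.6, 0, 0, 0, 1, -3.3, -5.2, -0.6, 0, 0, 0, 1, -3.3, -5.2, -0.6, 0, 0, 0, 1, -3.3, -5.2, -0.6, 0, 0, 0, 1, -3.3, -5.2, -0.6, 0, 0, 0, 1, -3.3, -5.2, -0.6, 0, 0, 0, 1])

```text
time: 1.6
tool_pos: [0.4951, 0.0028, 0.253]
orientation: [0.0, 1.0, 0.0, -0.0]
contact_force: [1.4, 0.2, 0.1]
width: 0.0851
grasp_force: 0.0
```

```bash
python3 - <<'E'
from h import *
s,p,d=snap('w1');print(s['time'],s['tool_pos'],Ro.from_quat(s['orientation']).as_matrix(),s['dq'])
cv2.imwrite('pics/w1v.png',cv2.resize(p,(800,500),interpolation=2)[...,::-1])
E
```

```text
1.6 [0.4951 0.0028 0.253 ] [[-1.      0.0005 -0.    ]
 [ 0.0005  1.      0.0002]
 [ 0.      0.0002 -1.    ]] [-0.8064  0.4151  0.6112  0.1953  0.0016 -0.8012]
```

View pics/w1v.png

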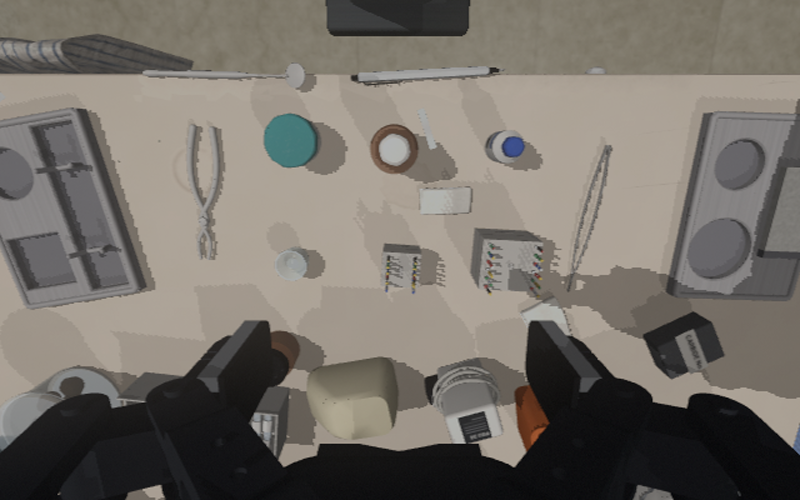

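The wrist view (800 wide) shows the small block at (402,270), dappen dish at (291,263), tweezers from (607,147) to (571,290), pot at (290,140) and dropper at (507,147). It also shows the pocket at (43,262), round well at (12,173), cementing large well at (719,248), small well at (739,164), and rests at (65,168) and (95,250). I'll measure from a settled picture.

```bash
python3 - <<'E'
from h import *
s,p,d=snap('w2');print(s['tool_pos'],s['dq'][:2])
C,p,d=load('w2');c,R,o=C
v,u=np.mgrid[:400,:640]
P=np.stack([(u-c['cx'])/c['fx'],(v-c['cy'])/c['fy'],np.ones_like(u,float)],-1)*d[...,None]
W=P@R.T+o;Z=np.where(d>0,W[...,2],0)
print('table z',np.median(Z[150:190,180:215]),np.std(Z[150:190,180:215]))
for n,(x,y),z0 in [('small',(402,270),.015),('dappen',(291,263),.01),('pot',(290,140),.02),('drop',(507,147),.02),('amber',(394,150),.03),('large',(512,265),.02)]:
    cx,cy=int(x*.8),int(y*.8)
    m=np.zeros_like(Z,bool);m[cy-32:cy+32,cx-32:cx+32]=1
    m&=(Z>z0)
    k,l,st,ce=cv2.connectedComponentsWithStats(m.astype(np.uint8))
    i=min(range(1,k),key=lambda i:np.hypot(*(ce[i]-(cx,cy)))+ (1e3 if st[i,4]<15 else 0))
    mm=l==i;zs=Z[mm];h=np.percentile(zs,90);top=W[mm&(Z>h-.008)]
    print(n,st[i],'h',h,'top c',top[:,:2].mean(0),'ext',np.ptp(W[mm][:,:2],axis=0))
    r=cv2.minAreaRect((W[mm][:,:2]*1000).astype(np.float32));print('   rect',r)
E
```

```text
[ 0.4988 -0.0026  0.2524] [ 0.0844 -0.0283]
table z 0.001515797285042142 0.0008070242407382956
small [309 194  33  38 999] h 0.047074751180199916 top c [0.5544 0.0042] ext [0.0381 0.0403]
   rect ((554.3643798828125, 3.1774673461914062), (38.20534896850586, 36.45317459106445), 85.72907257080078)
dappen [224 197  26  25 510] h 0.025841629860297144 top c [ 0.5537 -0.1081] ext [0.0317 0.032 ]
   rect ((552.9797973632812, -107.47846984863281), (31.546756744384766, 31.5069637298584), 86.45298767089844)
pot [ 216   87   43   44 1491] h 0.042048289698367936 top c [ 0.4316 -0.0958] ext [0.0464 0.0465]
   rect ((431.6694641113281, -96.08573913574219), (45.70143127441406, 46.780967712402344), 85.20487976074219)
drop [395 100  30  27 642] h 0.06323972720015507 top c [0.4364 0.0986] ext [0.0285 0.0283]
   rect ((436.7336730957031, 99.05718231201172), (28.469053268432617, 28.136003494262695), 2.558147668838501)
amber [ 301   96   39   40 1224] h 0.08662433674736152 top c [ 0.4382 -0.0021] ext [0.0406 0.0409]
   rect ((438.9404296875, -2.4981231689453125), (40.92416000366211, 40.58493423461914), 89.65081787109375)
large [ 383  182   58   53 2444] h 0.05438960293825883 top c [0.5443 0.1059] ext [0.0518 0.0584]
   rect ((545.3472900390625, 106.18667602539062), (56.32497787475586, 50.47789764404297), 86.86122131347656)
```

The depth picture puts the small block at (0.5544, 0.0035), turned about -4°, with the table reading 1.5 mm high. I'll approach it now.

Emit:
carry_out(steps=[-1.85, 0.2, 4, 0, 0, 0, 0.75, -1.85, 0.2, 4, 0, 0, 0, 0.75, -1.85, 0.2, 4, 0, 0, 0, 0.75, 0, 0, 4, 0, 0, 4.3, 0.75, 0, 0, 0, 0, 0, 0, 0.75, 0, 0, 0, 0, 0, 0, 0.75])

```text
time: 2.45
tool_pos: [0.5504, 0.0109, 0.0943]
orientation: [0.037, 0.999, -0.0, 0.001]
contact_force: [-0.1, -0.4, 0.5]
width: 0.0643
grasp_force: 0.0
```

```bash
cat >> h.py <<'E'
def world(C,d):
    c,R,o=C;v,u=np.mgrid[:400,:640]
    P=np.stack([(u-c['cx'])/c['fx'],(v-c['cy'])/c['fy'],np.ones_like(u,float)],-1)*d[...,None]
    return P@R.T+o
def obj(name,xy,z0,zmax=.1,r=.035):
    C,p,d=load(name);W=world(C,d);Z=np.where(d>0,W[...,2],0)
    m=(np.hypot(W[...,0]-xy[0],W[...,1]-xy[1])<r)&(Z>z0)&(Z<zmax)
    k,l,st,ce=cv2.connectedComponentsWithStats(m.astype(np.uint8))
    mm=l==1+np.argmax(st[1:,4]);h=np.percentile(Z[mm],90)
    print(name,'h',h,'n',mm.sum(),'rect',cv2.minAreaRect((W[mm][:,:2]*1000).astype(np.float32)),'px',np.argwhere(mm).mean(0)[::-1])
E
python3 - <<'E'
from h import *
s,p,d=snap('w3');print(s['time'],s['width'])
obj('w3',(.5544,.0035),.012,.06)
goto((.5544,.0035,.012))
E
```

```text
2.45 0.06425837428585493
w3 h 0.04753550813507551 n 2701 rect ((554.4822387695312, 3.412609100341797), (37.41737365722656, 36.830196380615234), 85.63069152832031) px [310.1188 206.211 ]
shift cm [-0.3953 -0.7012  8.2779] pos [0.5508 0.0108 0.0948]
```

View pics/w3.png

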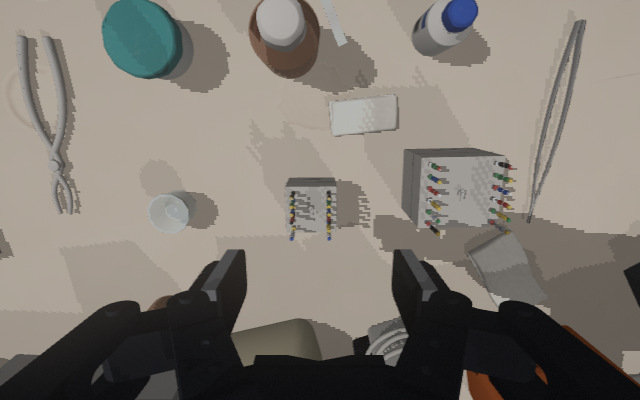

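The wrist view confirms the block between the fingers at (311,206), with nothing near the finger paths. The second position gave the same place as the first.

Emit:
carry_out(steps=[-0.4, -0.7, 0, 0, 0, 0, 0.75, 0, 0, 2.8, 0, 0, 0, 0.75, 0, 0, 2.8, 0, 0, 0, 0.75, 0, 0, 1.7, 0, 0, 0, 0.75, 0, 0, 0.9, 0, 0, 0, 0.75, 0, 0, 0, 0, 0, 0, 0.3, 0, 0, 0, 0, 0, 0, 0.3, 0, 0, 0, 0, 0, 0, 0.3, 0, 0, 0, 0, 0, 0, 0.3])

```text
time: 3.62
tool_pos: [0.5537, 0.0035, 0.0113]
orientation: [0.038, 0.999, -0.0, 0.0]
contact_force: [-0.1, 0.3, -0.1]
width: 0.0258
grasp_force: 0.0
```

```bash
python3 - <<'E'
from h import *
s,p,d=snap('w4');print(s['time'],s['width'],s['tool_pos'],s['grasp_force'])
cv2.imwrite('pics/w4v.png',p[120:400,200:440,::-1])
E
```

```text
3.625 0.025845293606553913 [0.5537 0.0035 0.0113] 0.0
```

View pics/w4v.png

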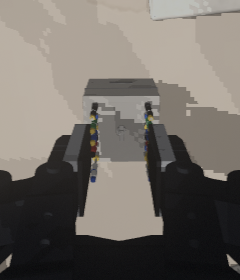

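```bash
python3 - <<'E'
from h import *
C,p,d=load('w4');W=world(C,d)
off=np.array([200,120])
for X in [(.5537,.0035,.0113),(.5537,.0035,.034),(.5717,.0035,.034),(.5357,.0035,.034),(.5537,.0225,.034),(.5537,-.0155,.034)]:print(X,proj(C,X)-off)
for u,v in [(300,225),(300,230),(320,215),(320,250),(320,270),(320,300),(272,250),(272,270),(288,255),(284,290),(282,320),(270,300),(372,255),(370,300)]:print((u-200,v-120),W[v,u],d[v,u])
E
```

```text
(0.5537, 0.0035, 0.0113) [120.1373 111.0824]
(0.5537, 0.0035, 0.034) [120.2856 126.6315]
(0.5717, 0.0035, 0.034) [122.8135 158.8146]
(0.5357, 0.0035, 0.034) [117.6124  92.5985]
(0.5537, 0.0225, 0.034) [157.9331 124.0411]
(0.5537, -0.0155, 0.034) [ 82.8048 129.2103]
(100, 105) [ 0.5408 -0.0055  0.036 ] 0.1666133
(100, 110) [ 0.5435 -0.0058  0.0356] 0.16772543
(120, 95) [0.5369 0.0046 0.0343] 0.16703433
(120, 130) [0.5535 0.0034 0.0386] 0.16738954
(120, 150) [0.5653 0.0025 0.0365] 0.17252837
(120, 180) [ 0.6034 -0.0002  0.0019] 0.21608229
(72, 130) [ 0.5423 -0.0161  0.0612] 0.14300501
(72, 150) [ 0.5417 -0.0133  0.0813] 0.1234028
(88, 135) [ 0.5449 -0.0096  0.0616] 0.1432122
(84, 170) [ 0.5501 -0.0098  0.0812] 0.12565367
(82, 200) [ 0.5577 -0.0106  0.0886] 0.12056734
(70, 180) [ 0.5412 -0.0111  0.1025] 0.10282987
(172, 135) [0.5489 0.026  0.0586] 0.1463611
(170, 180) [0.543  0.019  0.1032] 0.1020304
```

The crop shows the fingers standing above the block, overlapping its edges at about row 125-135, with no contact. I'll check where the fingertips really are in the tool frame.

```bash
python3 - <<'E'
from h import *
T=env.camera_params('wrist')['tool_from_camera']
for n in('w2','w3','w4'):
    z=np.load(f'pics/{n}.npz');d=z['d'];c=env.camera_params('wrist')
    v,u=np.mgrid[:400,:640]
    P=np.stack([(u-c['cx'])/c['fx'],(v-c['cy'])/c['fy'],np.ones_like(u,float)],-1)*d[...,None]
    Q=P@T[:3,:3].T+T[:3,3]
    for sgn in(-1,1):
        m=(d>0)&(d<.2)&(np.abs(Q[...,0])<.03)&(Q[...,1]*sgn>0.005)&(Q[...,1]*sgn<.06)&(Q[...,2]<-.028)&(Q[...,2]>-.12)
        q=Q[m];i=np.argsort(-q[:,2])[:40]
        print(n,z['pos'][2],'lowest tool pts',q[i].mean(0),'min|y|',np.percentile(np.abs(q[q[:,2]>-.1][:,1]),1),'zmax',q[:,2].max(), 'xrange',np.percentile(q[:,0],[1,99]))
E
```

```text
w2 0.2524389463568411 lowest tool pts [-0.0005 -0.0436 -0.0538] min|y| 0.04303839276328644 zmax -0.052717645933622104 xrange [-0.0101  0.0169]
w2 0.2524389463568411 lowest tool pts [ 0.0002  0.0419 -0.0538] min|y| 0.041409774540922116 zmax -0.05269437111238526 xrange [-0.0098  0.0169]
w3 0.09429471588109614 lowest tool pts [-0.001  -0.0329 -0.0469] min|y| 0.032074843229430564 zmax -0.045983205218697865 xrange [-0.0108  0.0169]
w3 0.09429471588109614 lowest tool pts [-0.0001  0.0312 -0.0469] min|y| 0.030553896177898027 zmax -0.0453393271491834 xrange [-0.0107  0.017 ]
w4 0.011316632710722058 lowest tool pts [-0.005  -0.0122 -0.0293] min|y| 0.011543481810235852 zmax -0.028036339502088142 xrange [-0.0124  0.0169]
w4 0.011316632710722058 lowest tool pts [-0.0028  0.0121 -0.0295] min|y| 0.011865765504214596 zmax -0.028246438628976633 xrange [-0.0113  0.0169]
```

The fingertips really sit about 41–54 mm behind the reported TCP, depending on the opening (0.047 m at 64 mm opening). The missing contact fits that, so I'll work from the measured tip and go down in steps while watching the force.

Emit:
carry_out(steps=[0, 0, 0, 0, 0, 0, 0.75, 0, 0, 0, 0, 0, 0, 0.75, 0, 0, 0, 0, 0, 0, 0.75, 0, 0, 1.3, 0, 0, 0, 0.75, 0, 0, 1.3, 0, 0, 0, 0.75, 0, 0, 1.0, 0, 0, 0, 0.75, 0, 0, 0.4, 0, 0, 0, 0.75, 0, 0, 0, 0, 0, 0, 0.3, 0, 0, 0, 0, 0, 0, 0.3, 0, 0, 0, 0, 0, 0, 0.3, 0, 0, 0, 0, 0, 0, 0.3])

```text
time: 5.05
tool_pos: [0.5537, 0.0035, -0.0288]
orientation: [0.038, 0.999, -0.0, 0.0]
contact_force: [-0.9, 1.0, 1.7]
width: 0.0372
grasp_force: 60.9
```

Gripped at 37 mm with 61 N. I'll lift it and take a look on the way to the root-canal tray.

Emit:
carry_out(steps=[0, 0, -3, 0, 0, 0, 0.3, 0, 0, -6, 0, 0, 0, 0.3, 0, 0, -6, 0, 0, 0, 0.3, 0.7, -5.0, 0, 0, 0, 0, 0.3, 0.7, -5.0, 0, 0, 0, 0, 0.3, 0.7, -5.0, 0, 0, 0, 0, 0.3, 0.7, -5.0, 0, 0, 0, 0, 0.3, 0.7, -5.0, 0, 0, 0, 0, 0.3, 0, 0, 0, 0, 0, 0, 0.3, 0, 0, 0, 0, 0, 0, 0.3])

```text
time: 6.3
tool_pos: [0.4995, -0.243, 0.1207]
orientation: [0.038, 0.999, 0.0, -0.0]
contact_force: [0.5, 0.6, -1.5]
width: 0.0371
grasp_force: 60.7
```

```bash
python3 - <<'E'
from h import *
s,p,d=snap('w5');print(s['time'],s['width'],s['grasp_force'],s['tool_pos'],s['dq'][:2])
E
```

```text
6.3 0.037091467941684206 60.726871490478516 [ 0.4995 -0.243   0.1207] [ 0.027 -0.007]
```

View pics/w5.png

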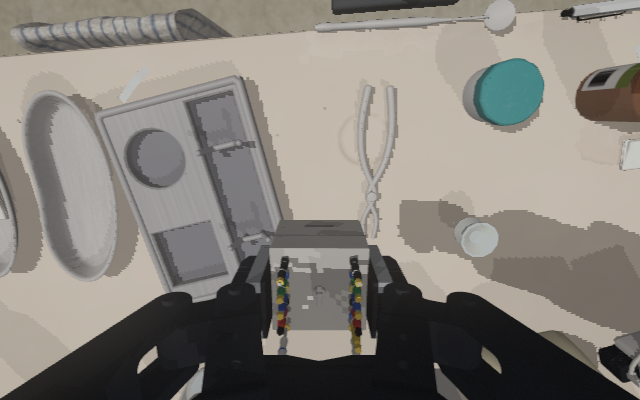

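The picture shows the block held. The root-canal tray's round well is at (156,158), the square pocket at (190,254), and the rests are near (225,147) and (250,238). Next I'll fit the tray from its well edges.

```bash
cat >> h.py <<'E'
def well(name,px,zt=.0125,ztop=.014,bias=.0):
    C,p,d=load(name);Z=np.where(d>0,world(C,d)[...,2],1)-bias
    m=cv2.medianBlur((Z<zt).astype(np.uint8),5)
    k,l,st,ce=cv2.connectedComponentsWithStats(m,connectivity=4);i=l[px[1],px[0]]
    ct=max(cv2.findContours((l==i).astype(np.uint8),cv2.RETR_EXTERNAL,cv2.CHAIN_APPROX_NONE)[0],key=cv2.contourArea)[:,0]
    q=np.array([onz(C,*a,ztop)[:2]*1000 for a in ct],np.float32)
    print(name,px,'bbox',st[i],'rect',cv2.minAreaRect(q),'circ',cv2.minEnclosingCircle(q),'mom',cv2.fitEllipse(q))
E
python3 - <<'E'
from h import *
C,p,d=load('w5');W=world(C,d)
m=[W[v-5:v+5,u-5:u+5,2].mean() for u,v in[(156,158),(190,254),(300,120),(112,130),(205,195),(240,190)]]
print('floor,pocket,table,land,land,trough',np.array(m))
b=np.array(m)[2]
well('w5',(156,158),bias=b);well('w5',(190,254),bias=b)
# wire rests: highest points
Z=W[...,2]-b
for x0,y0,x1,y1 in[(195,130,262,165),(228,225,280,250)]:
    q=np.argwhere((Z[y0:y1,x0:x1]>.021)&(Z[y0:y1,x0:x1]<.04))+[y0,x0]
    X=np.array([W[a,c] for a,c in q]);print(len(q),X.mean(0) if len(q) else'',X.min(0),X.max(0))
E
```

```text
floor,pocket,table,land,land,trough [0.009  0.0059 0.0013 0.0184 0.0155 0.0059]
w5 (156, 158) bbox [ 126  129   59   59 2710] rect ((462.94854736328125, -380.55621337890625), (49.05817413330078, 49.71273422241211), 79.69367218017578) circ ((462.7601318359375, -380.520263671875), 25.168304443359375) mom ((462.9093322753906, -380.3812561035156), (49.031253814697266, 49.323673248291016), 83.46456146240234)
w5 (190, 254) bbox [ 154  221   73   65 3200] rect ((551.736572265625, -365.7630920410156), (54.50946044921875, 54.38910675048828), 9.4219331741333) circ ((551.6502685546875, -365.68487548828125), 36.89520263671875) mom ((551.6697387695312, -365.5953063964844), (62.10837173461914, 62.54868698120117), 35.13836669921875)
128 [ 0.4566 -0.3245  0.0295] [ 0.4512 -0.339   0.0226] [ 0.4608 -0.3014  0.0343]
112 [ 0.5384 -0.3089  0.0287] [ 0.5337 -0.325   0.0224] [ 0.5434 -0.288   0.0333]
```

The tray fits well: the wells are 90.0 mm apart and the yaw is 9.5°. The pocket is at (0.5517, -0.3657), the round well at (0.4629, -0.3805), and the rests' midpoint at (0.4975, -0.3140).

Emit:
carry_out(steps=[-2.02, -3.95, 0, 0, 0, 0, 0.3, -2.02, -3.95, 0, 0, 0, 0, 0.3, -2.02, -3.95, 0, 0, 0, 0, 0.3, 0, 0, 3, 0, 0, -6.9, 0.3, 0, 0, 3, 0, 0, -6.9, 0.3, 0, 0, 3, 0, 0, 0, 0.3, 0, 0, 0, 0, 0, 0, 0.3, 0, 0, 0, 0, 0, 0, 0.3])

```text
time: 7.35
tool_pos: [0.5522, -0.3655, 0.0322]
orientation: [-0.083, 0.997, -0.0, 0.0]
contact_force: [1.1, -1.1, -0.7]
width: 0.0371
grasp_force: 60.8
```

```bash
python3 - <<'E'
from h import *
goto((.551,-.3657,-.024));print(Ro.from_quat(env.state()['orientation']).as_matrix()[:,1],env.state()['dq'][:3])
E
```

```text
shift cm [0.1288 0.0014 5.6192] pos [ 0.5522 -0.3655  0.0322]
[-0.166   0.9861 -0.001 ] [-0.008  -0.0128  0.0122]
```

Emit:
carry_out(steps=[0.1, 0, 2.5, 0, 0, 0, 0.3, 0, 0, 2, 0, 0, 0, 0.3, 0, 0, 0.7, 0, 0, 0, 0.3, 0, 0, 0.4, 0, 0, 0, 0.3, 0, 0, 0, 0, 0, 0, 0.3])

```text
time: 7.98
tool_pos: [0.5507, -0.3663, -0.0243]
orientation: [-0.083, 0.997, -0.0, 0.0]
contact_force: [-0.8, 0.2, -0.6]
width: 0.037
grasp_force: 60.8
```

Emit:
carry_out(steps=[0, 0, 0, 0, 0, 0, 0.55, 0, 0, 0, 0, 0, 0, 0.55, 0, 0, 0, 0, 0, 0, 0.55, 0, 0, -2.0, 0, 0, 0, 0.55, 0, 0, -4, 0, 0, 0, 0.55, 0, 0, -4, 0, 0, 0, 0.55, 0, 0, -4, 0, 0, 0, 0.55, 0, 0, -1, 0, 0, 0, 0.6])

```text
time: 8.98
tool_pos: [0.5512, -0.3669, 0.128]
orientation: [-0.083, 0.997, -0.002, 0.002]
contact_force: [0.7, -0.7, -0.1]
width: 0.0512
grasp_force: 0.0
```

```bash
python3 - <<'E'
from h import *
s,p,d=snap('w6');print(s['tool_pos'])
obj('w6',(.5517,-.3657),.022,.041,.03)
goto((.5533,-.1077,.1207))
E
```

```text
[ 0.5512 -0.3669  0.128 ]
w6 h 0.04026879972847219 n 1751 rect ((551.2677612304688, -367.6293640136719), (35.57533264160156, 37.8569221496582), 9.453421592712402) px [319.2821 191.0657]
shift cm [-4.4905 25.5115  0.6308] pos [ 0.5511 -0.3667  0.1277]
```

The block stands upright in the pocket, centred to within 2 mm. Next is the dappen dish.

Emit:
carry_out(steps=[-0.9, 5.1, 0, 0, 0, 0, 0.6, -0.9, 5.1, 0, 0, 0, 0, 0.6, -0.9, 5.1, 0, 0, 0, 0, 0.6, -0.9, 5.1, 0, 0, 0, 0, 0.6, -0.9, 5.1, 0, 0, 0, 0, 0.6, 0, 0, 4, 0, 0, 0, 0.6, 0, 0, 0, 0, 0, 0, 0.6, 0, 0, 0, 0, 0, 0, 0.6])

```text
time: 10.02
tool_pos: [0.5527, -0.1076, 0.0851]
orientation: [-0.082, 0.997, 0.0, -0.0]
contact_force: [0.6, 0.1, 0.1]
width: 0.0506
grasp_force: 0.0
```

```bash
python3 - <<'E'
from h import *
s,p,d=snap('w7');print(s['tool_pos'],s['dq'][:3])
obj('w7',(.5533,-.1077),.008,.04,.03)
goto((.5533,-.1077,-.031))
E
```

```text
[ 0.5527 -0.1076  0.0851] [-0.0073 -0.0101  0.0176]
w7 h 0.025712021022062787 n 1448 rect ((552.9091796875, -107.48784637451172), (31.58733558654785, 31.935523986816406), 57.775352478027344) px [320.2189 203.2479]
shift cm [-0.0247  0.0193 11.6567] pos [ 0.553  -0.1079  0.0856]
```

Emit:
carry_out(steps=[0, 0, 4, 0, 0, 0, 0.6, 0, 0, 4, 0, 0, 0, 0.6, 0, 0, 2.6, 0, 0, 0, 0.6, 0, 0, 1, 0, 0, 0, 0.6, 0, 0, 0, 0, 0, 0, 0.6, 0, 0, 0, 0, 0, 0, 0.2, 0, 0, 0, 0, 0, 0, 0.2, 0, 0, 0, 0, 0, 0, 0.2, 0, 0, 0, 0, 0, 0, 0.2])

```text
time: 11.2
tool_pos: [0.5537, -0.1077, -0.0294]
orientation: [-0.083, 0.997, -0.001, 0.001]
contact_force: [-1.0, -1.0, 6.1]
width: 0.0292
grasp_force: 58.7
```

Emit:
carry_out(steps=[0, 0, -2, 0, 0, 0, 0.2, 0, 0, -4.5, 0, 0, 0, 0.2, 0, 0, -4.5, 0, 0, 0, 0.2, 2.7, -5.08, 0, 0, 0, 0, 0.2, 2.7, -5.08, 0, 0, 0, 0, 0.2, 2.7, -5.08, 0, 0, 0, 0, 0.2, 2.7, -5.08, 0, 0, 0, 0, 0.2, 2.7, -5.08, 0, 0, 0, 0, 0.2, 0, 0, 4, 0, 0, 0, 0.2, 0, 0, 0, 0, 0, 0, 0.2, 0, 0, 0, 0, 0, 0, 0.2])

```text
time: 12.58
tool_pos: [0.462, -0.3798, 0.0404]
orientation: [-0.083, 0.997, -0.0, 0.0]
contact_force: [-0.2, -0.7, -0.0]
width: 0.0291
grasp_force: 59.4
```

```bash
python3 - <<'E'
from h import *
s,p,d=snap('w8');print(s['tool_pos'],s['dq'][:3],s['width'],s['grasp_force'])
goto((.4629,-.3805,-.0245))
cv2.imwrite('pics/w8v.png',p[100:300,170:470,::-1])
E
```

```text
[ 0.462  -0.3798  0.0404] [ 0.0088 -0.0111  0.0097] 0.02910575910413643 59.35149367433041
shift cm [-0.0395 -0.0651  6.5213] pos [ 0.4623 -0.3798  0.0407]
```

View pics/w8v.png

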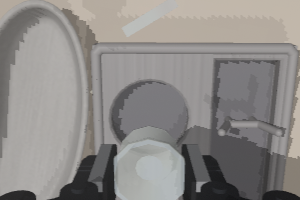

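The dish is held upright (centre at about (150,165) in the crop), with the well behind and below it. I'll lower it.

Emit:
carry_out(steps=[0, -0.05, 3, 0, 0, 0, 0.2, 0, 0, 2.3, 0, 0, 0, 0.2, 0, 0, 0.8, 0, 0, 0, 0.2, 0, 0, 0.4, 0, 0, 0, 0.2, 0, 0, 0, 0, 0, 0, 0.2])

```text
time: 13.25
tool_pos: [0.4621, -0.3807, -0.0251]
orientation: [-0.083, 0.997, -0.001, 0.0]
contact_force: [0.1, -0.2, -0.7]
width: 0.029
grasp_force: 59.4
```

Emit:
carry_out(steps=[0, 0, 0, 0, 0, 0, 0.5, 0, 0, 0, 0, 0, 0, 0.5, 0, 0, 0, 0, 0, 0, 0.5, 0, 0, -2.0, 0, 0, 0, 0.5, 0, 0, -4, 0, 0, 0, 0.5, 0, 0, -4, 0, 0, 0, 0.5, 0, 0, -4, 0, 0, 0, 0.5, 0, 0, 0, 0, 0, 0, 0.5])

```text
time: 14.25
tool_pos: [0.4626, -0.3817, 0.1172]
orientation: [-0.083, 0.997, -0.002, 0.002]
contact_force: [-0.9, -1.4, -0.3]
width: 0.0429
grasp_force: 0.0
```

```bash
python3 - <<'E'
from h import *
s,p,d=snap('w9');print(s['tool_pos'])
obj('w9',(.4629,-.3805),.018,.041,.022)
# tweezers from w2
C,p,d=load('w2');W=world(C,d)
m=np.zeros((400,640),np.uint8)
reg=(W[...,0]>.40)&(W[...,0]<.60)&(W[...,1]>.155)&(W[...,1]<.235)&(W[...,2]>.005)&(W[...,2]<.02)
k,l,st,ce=cv2.connectedComponentsWithStats(reg.astype(np.uint8))
mm=l==1+np.argmax(st[1:,4]);q=(W[mm]*1000).astype(np.float32);print(mm.sum(),cv2.minAreaRect(q[:,:2]),np.percentile(q[:,2],90),q[:,:2].mean(0))
goto((.50,.19,.12))
E
```

```text
[ 0.4626 -0.3817  0.1172]
w9 h 0.02971710269471608 n 1185 rect ((461.65753173828125, -381.95904541015625), (31.476112365722656, 31.83819007873535), 53.33980178833008) px [320.2819 192.243 ]Traceback (most recent call last):
  File "<stdin>", line 9, in <module>
cv2.error: OpenCV(4.12.0) /io/opencv/modules/imgproc/src/convhull.cpp:143: error: (-215:Assertion failed) total >= 0 && (depth == CV_32F || depth == CV_32S) in function 'convexHull'
```

The dish stands in its well, centred to within 2 mm. Next are the tweezers.

Emit:
carry_out(steps=[-1.32, 5.58, 0, 0, 0, 0, 0.5, -1.32, 5.58, 0, 0, 0, 0, 0.5, -1.32, 5.58, 0, 0, 0, 0, 0.5, -1.32, 5.58, 0, 0, 0, 0, 0.5, -1.32, 5.58, 0, 0, 0, 0, 0.5, -1.32, 5.58, 0, 0, 0, 0, 0.5, -1.32, 5.58, 0, 0, 0, 0, 0.5, -1.32, 5.58, 0, 0, 0, 0, 0.5, -1.32, 5.58, 0, 0, 0, 0, 0.5, -1.32, 5.58, 0, 0, 0, 0, 0.5, 0, 0, 0, 0, 0, 0, 0.5, 0, 0, 0, 0, 0, 0, 0.5])

```text
time: 15.8
tool_pos: [0.4989, 0.1915, 0.1127]
orientation: [-0.083, 0.997, -0.0, -0.001]
contact_force: [0.0, -0.1, -0.3]
width: 0.0427
grasp_force: 0.0
```

```bash
python3 - <<'E'
from h import *
s,p,d=snap('w10');print(s['tool_pos'],s['dq'][:3])
for n in('w2','w10'):
    C,p,d=load(n);W=world(C,d)
    reg=(W[...,0]>.40)&(W[...,0]<.60)&(W[...,1]>.155)&(W[...,1]<.235)&(W[...,2]>.0045)&(W[...,2]<.02)&(d>0)
    k,l,st,ce=cv2.connectedComponentsWithStats(cv2.dilate(reg.astype(np.uint8),np.ones((3,3))))
    mm=(l==1+np.argmax(st[1:,4]))&reg;q=np.ascontiguousarray(W[mm]*1000,dtype=np.float32)
    print(n,mm.sum(),cv2.minAreaRect(q[:,:2].copy()),np.percentile(q[:,2],[50,95]),q[:,:2].mean(0),np.argwhere(mm).mean(0)[::-1])
    h=p
cv2.imwrite('pics/w10v.png',p[0:330,130:530,::-1])
E
```

```text
[0.4989 0.1915 0.1127] [-0.0309 -0.0107  0.001 ]
w2 474 ((511.7715759277344, 193.99864196777344), (13.767813682556152, 153.64764404296875), 81.02197265625) [7.0789 9.2362] [501.2138 195.6233] [477.2954 164.8101]
w10 558 ((511.9438781738281, 194.5614013671875), (13.209175109863281, 152.883544921875), 80.86247253417969) [7.652 9.42 ] [504.748  195.8193] [324.2133 195.2473]
```

View pics/w10v.png

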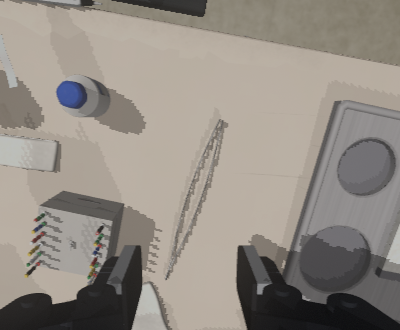

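The wrist view shows the tweezers between (222,122) and (168,277) in the crop, free of neighbours. They are centred at (0.5119, 0.1943), with the long axis at -9°.

Emit:
carry_out(steps=[-1.3, 0.05, 2, 0, 0, 0, 0.5, 0, 0, 3, 0, 0, 9.3, 0.5, 0, 0, 3, 0, 0, 9.3, 0.5, 0, 0, 3, 0, 0, 0, 0.5, 0, 0, 2.5, 0, 0, 0, 0.5, 0, 0, 0, 0, 0, 0, 0.4, 0, 0, 0, 0, 0, 0, 0.4])

```text
time: 16.73
tool_pos: [0.513, 0.1936, -0.0203]
orientation: [0.08, 0.997, 0.0, 0.0]
contact_force: [0.5, -0.9, 0.4]
width: 0.0339
grasp_force: 0.0
```

```bash
python3 - <<'E'
from h import *
goto((.5119,.1943,-.038));print(Ro.from_quat(env.state()['orientation']).as_matrix()[:,1])
E
```

```text
shift cm [0.1176 0.0557 1.7723] pos [ 0.513   0.1936 -0.0203]
[0.1596 0.9872 0.0002]
```

Emit:
carry_out(steps=[0.1, 0.05, 0.8, 0, 0, 0, 0.4, 0, 0, 0.6, 0, 0, 0, 0.4, 0, 0, 0.35, 0, 0, 0, 0.4, 0, 0, 0, 0, 0, 0, 0, 0, 0, 0, 0, 0, 0, 0, 0, 0, 0, 0, 0, 0, 0, 0, 0, 0, 0, 0, 0, 0])

```text
time: 17.6
tool_pos: [0.5122, 0.1952, -0.0378]
orientation: [0.079, 0.997, 0.0, 0.001]
contact_force: [-0.9, 0.0, 8.7]
width: 0.0088
grasp_force: 59.6
```

Gripped at 9 mm with 60 N. Lifting, then a look.

Emit:
carry_out(steps=[0, 0, -1.5, 0, 0, 0, 0, 0, 0, -4, 0, 0, 0, 0, 0, 0, -5, 0, 0, 0, 0, 0, 0, -4, 0, 0, -9.3, 0, 0, 0, 0, 0, 0, -9.3, 0, 0, 0, 0, 0, 0, 0, 0, 0, 0, 0, 0, 0, 0, 0])

```text
time: 18.48
tool_pos: [0.511, 0.195, 0.1061]
orientation: [-0.081, 0.997, -0.0, -0.0]
contact_force: [0.2, -1.3, 0.4]
width: 0.0085
grasp_force: 58.8
```

```bash
python3 - <<'E'
from h import *
s,p,d=snap('w11');print(s['tool_pos'],s['width'],s['grasp_force'],Ro.from_quat(s['orientation']).as_matrix()[:,1])
goto((.4975,-.3140,.11))
C,p,d=load('w11');W=world(C,d)-[0,0,0]
L=(W-s['tool_pos'])@Ro.from_quat(s['orientation']).as_matrix()
m=(d>0)&(abs(L[...,0])<.1)&(abs(L[...,1])<.03)&(L[...,2]>-.045)&(L[...,2]<-.02)&((abs(L[...,0])>.025))
q=L[m];print(m.sum(),q.min(0),q.max(0),np.polyfit(q[:,0],q[:,1],1),np.polyfit(q[:,0],q[:,2],1))
cv2.imwrite('pics/w11v.png',p[:,170:470,::-1])
E
```

```text
[0.511  0.195  0.1061] 0.008523673683473018 58.78500759601593 [-0.1616  0.9869 -0.    ]
shift cm [  9.587  -50.0016  -0.3857] pos [0.511  0.1949 0.106 ]
299 [-0.0506 -0.007  -0.045 ] [ 0.077   0.0051 -0.0421] [-0.0048 -0.0006] [-0.0006 -0.0443]
```

View pics/w11v.png

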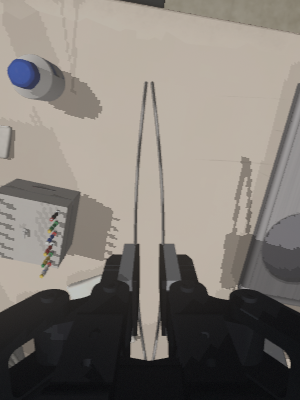

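The tweezers are held level and straight along the tool's x axis, centred to about 1 mm. I'll carry them to the rests.

Emit:
carry_out(steps=[1.07, -5.55, 0, 0, 0, 0, 0, 1.07, -5.55, 0, 0, 0, 0, 0, 1.07, -5.55, 0, 0, 0, 0, 0, 1.07, -5.55, 0, 0, 0, 0, 0, 1.07, -5.55, 0, 0, 0, 0, 0, 1.07, -5.55, 0, 0, 0, 0, 0, 1.07, -5.55, 0, 0, 0, 0, 0, 1.07, -5.55, 0, 0, 0, 0, 0, 1.07, -5.55, 0, 0, 0, 0, 0, 0, 0, 4, 0, 0, 0, 0, 0, 0, 0, 0, 0, 0, 0, 0, 0, 0, 0, 0, 0, 0])

```text
time: 20.02
tool_pos: [0.4991, -0.3131, 0.0671]
orientation: [-0.083, 0.997, 0.0, -0.0]
contact_force: [0.6, -0.8, 0.4]
width: 0.0086
grasp_force: 58.9
```

```bash
python3 - <<'E'
from h import *
s,p,d=snap('w12');R=Ro.from_quat(s['orientation']).as_matrix();print(s['tool_pos'],s['dq'][:3],np.degrees(np.arctan2(-R[0,1],R[1,1])))
goto((.4975,-.3140,-.0205))
E
```

```text
[ 0.4991 -0.3131  0.0671] [ 0.0065 -0.0175  0.0149] 9.483833719932742
shift cm [ 0.2127 -0.0383  8.8146] pos [ 0.4995 -0.3132  0.0676]
```

Emit:
carry_out(steps=[0.2, -0.05, 3, 0, 0, 0, 0, 0, 0, 3, 0, 0, 0, 0, 0, 0, 1.5, 0, 0, 0, 0, 0, 0, 0.8, 0, 0, 0, 0, 0, 0, 0.4, 0, 0, 0, 0, 0, 0, 0, 0, 0, 0, 0])

```text
time: 20.82
tool_pos: [0.4973, -0.3146, -0.0201]
orientation: [-0.083, 0.997, -0.0, 0.0]
contact_force: [0.5, -0.4, 0.5]
width: 0.0085
grasp_force: 58.9
```

```bash
python3 - <<'E'
from h import *
goto((.4975,-.3140,-.0205));print(env.state()['contact_force'])
E
```

```text
shift cm [-0.0322  0.0508  0.0405] pos [ 0.4973 -0.3146 -0.0201]
[ 0.4652 -0.371   0.5014]
```

Emit:
carry_out(steps=[0, 0.05, 0.1, 0, 0, 0, 0, 0, 0, 0.05, 0, 0, 0, 0, 0, 0, 0, 0, 0, 0, 0.28, 0, 0, 0, 0, 0, 0, 0.28, 0, 0, 0, 0, 0, 0, 0.28, 0, 0, -1.5, 0, 0, 0, 0.28, 0, 0, -3, 0, 0, 0, 0.28, 0, 0, -5, 0, 0, 0, 0.4, 0, 0, -5, 0, 0, 0, 0.7, 0, 0, 0, 0, 0, 0, 0.7])

```text
time: 22.08
tool_pos: [0.4986, -0.3152, 0.1281]
orientation: [-0.083, 0.997, -0.003, 0.003]
contact_force: [-0.2, -0.5, -0.7]
width: 0.0599
grasp_force: 0.0
```

```bash
python3 - <<'E'
from h import *
s,p,d=snap('w13');print(s['tool_pos'])
cv2.imwrite('pics/w13v.png',p[:,120:520,::-1])
goto((.4316,-.0958,.12))
E
```

```text
[ 0.4986 -0.3152  0.1281]
shift cm [ 2.9113 22.6652  0.4719] pos [ 0.4977 -0.3145  0.1256]
```

View pics/w13v.png

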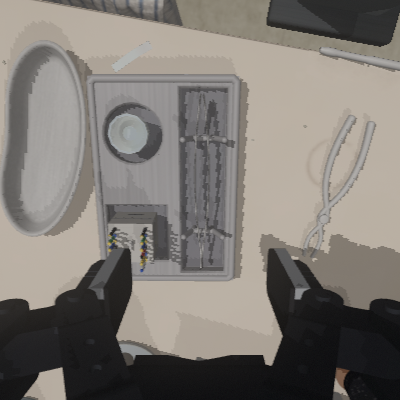

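The view shows the tweezers lying across both rests (203,92)–(200,268), the dish in its well at (130,130) and the block in its pocket at (138,235). The root-canal kit is done.

```bash
python3 - <<'E'
from h import *
print(env.state()['q'])
C,p,d=load('w10');W=world(C,d);b=np.median(W[60:100,400:440,2]);print(b)
well('w10',(495,167),bias=b);well('w10',(465,258),bias=b)
C,p,d=load('w2');b=np.median(world(C,d)[150:190,180:215,2])
well('w2',(591,131),bias=b);well('w2',(575,198),bias=b)
goto((.4316,-.0958,.09))
E
```

```text
[-0.706   0.347  -0.0236  1.1956 -0.     -0.8718]
0.0015424158172677727
w10 (495, 167) bbox [ 468  138   58   58 2609] rect ((454.28955078125, 332.98602294921875), (47.69478225708008, 47.161373138427734), 16.757095336914062) circ ((454.1373291015625, 332.9305419921875), 24.38898277282715) mom ((454.21368408203125, 332.78118896484375), (47.287803649902344, 47.49238204956055), 44.43559265136719)
w10 (465, 258) bbox [ 429  226   72   67 3678] rect ((538.9207763671875, 329.75018310546875), (62.94414520263672, 63.63368606567383), 54.64447784423828) circ ((539.4278564453125, 329.9122619628906), 32.231834411621094) mom ((539.1900024414062, 329.7740173339844), (62.87683868408203, 63.282264709472656), 52.82052230834961)
w2 (591, 131) bbox [ 578  107   42   42 1312] rect ((453.6152648925781, 332.6024475097656), (47.42019271850586, 47.884674072265625), 28.30797004699707) circ ((453.94140625, 332.5804748535156), 24.672922134399414) mom ((453.7860107421875, 332.526611328125), (47.268646240234375, 47.83822250366211), 13.328276634216309)
w2 (575, 198) bbox [ 556  171   52   49 1927] rect ((538.9114990234375, 329.77471923828125), (62.528961181640625, 63.5477409362793), 51.694820404052734) circ ((538.8741455078125, 329.6360168457031), 32.192020416259766) mom ((538.7864379882812, 329.35308837890625), (62.312442779541016, 63.14237594604492), 56.26365661621094)
shift cm [ 2.9201 22.6759  3.4718] pos [ 0.4977 -0.3145  0.1256]
```

The cementing wells measure at (0.5390, 0.3297) for the large and (0.4541, 0.3327) for the small, 85 mm apart with tray yaw -2°. The pot goes in with the fingers closing along the tray's x, clear of the paper pad, so I'll turn the tool now.

Emit:
carry_out(steps=[0.73, 5.67, 0, 0, 0, 0, 0.8, 0.73, 5.67, 0, 0, 0, 0, 0.8, 0.73, 5.67, 0, 0, 0, 0, 0.8, 0.73, 5.67, 0, 0, 0, 0, 0.8, 0, 0, 0.5, 0, 0, -9.8, 0.8, 0, 0, 0.5, 0, 0, -9.8, 0.8, 0, 0, 0.5, 0, 0, -9.8, 0.8, 0, 0, 0.5, 0, 0, -9.8, 0.8, 0, 0, 0.5, 0, 0, -9.8, 0.8, 0, 0, 0.5, 0, 0, -9.8, 0.8, 0, 0, 0, 0, 0, -9.8, 0.8, 0, 0, 0, 0, 0, -9.8, 0.8])

```text
time: 23.62
tool_pos: [0.4299, -0.0947, 0.092]
orientation: [-0.696, 0.718, 0.001, -0.0]
contact_force: [0.3, -1.0, 0.5]
width: 0.0683
grasp_force: 0.0
```

Emit:
carry_out(steps=[0, 0, 0, 0, 0, 0, 0.8, 0, 0, 0, 0, 0, 0, 0.8])

```text
time: 23.88
tool_pos: [0.4303, -0.0949, 0.0925]
orientation: [-0.693, 0.721, 0.0, -0.0]
contact_force: [-0.1, -0.5, -0.4]
width: 0.0683
grasp_force: 0.0
```

```bash
python3 - <<'E'
from h import *
s,p,d=snap('w14');R=Ro.from_quat(s['orientation']).as_matrix();print(s['dq'][:3],R[:,1],s['width'])
obj('w14',(.4316,-.0958),.015,.06,.04)
goto((.4316,-.0958,-.032))
E
```

```text
[0.0015 0.0005 0.0015] [-0.9992  0.0405  0.0008] 0.06828667152582006
w14 h 0.04177976241003089 n 3392 rect ((431.8377990722656, -96.5489273071289), (46.23781967163086, 47.36376190185547), 11.074294090270996) px [317.4929 203.5979]
shift cm [ 0.088  -0.1288 12.461 ] pos [ 0.4304 -0.0949  0.0926]
```

Emit:
carry_out(steps=[0.1, -0.13, 4, 0, 0, 0, 0.8, 0, 0, 4, 0, 0, 0, 0.8, 0, 0, 2.5, 0, 0, 0, 0.8, 0, 0, 1.4, 0, 0, 0, 0.8, 0, 0, 0.5, 0, 0, 0, 0.8, 0, 0, 0, 0, 0, 0, 0.8, 0, 0, 0, 0, 0, 0, 0.35, 0, 0, 0, 0, 0, 0, 0.35, 0, 0, 0, 0, 0, 0, 0.35, 0, 0, 0, 0, 0, 0, 0.35])

```text
time: 25.18
tool_pos: [0.4324, -0.0962, -0.0301]
orientation: [-0.694, 0.72, -0.001, 0.0]
contact_force: [-1.6, 0.7, 8.4]
width: 0.0418
grasp_force: 59.7
```

```bash
python3 - <<'E'
from h import *
goto((.5390,.3297,.09));print(env.state()['width'])
E
```

```text
shift cm [-42.9503  -9.0945 -12.0216] pos [ 0.4324 -0.0962 -0.0301]
0.041760060711693595
```

Emit:
carry_out(steps=[0, 0, -2, 0, 0, 0, 0.35, 0, 0, -5, 0, 0, 0, 0.35, 0, 0, -6, 0, 0, 0, 0.35, -5.37, -1.14, 0, 0, 0, 0, 0.35, -5.37, -1.14, 0, 0, 0, 0, 0.35, -5.37, -1.14, 0, 0, 0, 0, 0.35, -5.37, -1.14, 0, 0, 0, 0, 0.35, -5.37, -1.14, 0, 0, 0, 0, 0.35, -5.37, -1.14, 0, 0, 0, 0, 0.35, -5.37, -1.14, 0, 0, 0, 0, 0.35, -5.37, -1.14, 0, 0, 0, 0, 0.35, 0, 0, 3, 0, 0, 0, 0.35])

```text
time: 26.68
tool_pos: [0.5406, 0.3342, 0.0703]
orientation: [-0.695, 0.719, -0.001, 0.003]
contact_force: [0.4, -0.5, -2.0]
width: 0.0419
grasp_force: 61.1
```

Emit:
carry_out(steps=[0, 0, 2, 0, 0, 0, 0.35, 0, 0, 0, 0, 0, 0, 0.35])

```text
time: 26.92
tool_pos: [0.5378, 0.3297, 0.0477]
orientation: [-0.694, 0.72, 0.0, -0.001]
contact_force: [0.0, 0.0, -0.3]
width: 0.0419
grasp_force: 61.1
```

```bash
python3 - <<'E'
from h import *
s,p,d=snap('w15');R=Ro.from_quat(s['orientation']).as_matrix();print(s['dq'][:3],R[:,1],s['width'],s['grasp_force'])
goto((.5390,.3297,-.025))
E
```

```text
[-0.007  -0.0264  0.0422] [-0.9993  0.0366  0.0025] 0.04188179278694527 61.08259320259094
shift cm [ 0.0126 -0.0448  7.3985] pos [0.5386 0.3299 0.049 ]
```

Emit:
carry_out(steps=[0, -0.05, 3, 0, 0, 0, 0.35, 0, 0, 2.5, 0, 0, 0, 0.35, 0, 0, 1.2, 0, 0, 0, 0.35, 0, 0, 0.6, 0, 0, 0, 0.35, 0, 0, 0, 0, 0, 0, 0.35])

```text
time: 27.6
tool_pos: [0.5397, 0.33, -0.0235]
orientation: [-0.694, 0.72, -0.0, 0.0]
contact_force: [0.4, -0.1, -0.9]
width: 0.0416
grasp_force: 61.1
```

Emit:
carry_out(steps=[0, 0, 0, 0, 0, 0, 0.6, 0, 0, 0, 0, 0, 0, 0.6, 0, 0, 0, 0, 0, 0, 0.6, 0, 0, -2, 0, 0, 0, 0.6, 0, 0, -4, 0, 0, 0, 0.6, 0, 0, -5, 0, 0, 0, 0.6, 0, 0, -4, 0, 0, 0, 0.6, 0, 0, 0, 0, 0, 0, 0.6])

```text
time: 28.6
tool_pos: [0.5409, 0.3307, 0.1296]
orientation: [-0.694, 0.72, -0.001, 0.003]
contact_force: [0.5, -0.8, -0.4]
width: 0.0514
grasp_force: 0.0
```

```bash
python3 - <<'E'
from h import *
s,p,d=snap('w16');print(s['tool_pos'])
obj('w16',(.539,.3297),.022,.06,.032)
goto((.4366,.0988,.12))
E
```

```text
[0.5409 0.3307 0.1296]
w16 h 0.04579094509045738 n 2640 rect ((540.63330078125, 329.7221984863281), (46.37702941894531, 46.64437484741211), 0.3402147591114044) px [320.639  193.6458]
shift cm [23.5085  9.4831  0.6777] pos [0.54   0.3302 0.1273]
```

The pot stands in the large well, off centre by about 1.6 mm. The dropper bottle is the last item.

Emit:
carry_out(steps=[4.7, 1.9, 0, 0, 0, 0, 0.6, 4.7, 1.9, 0, 0, 0, 0, 0.6, 4.7, 1.9, 0, 0, 0, 0, 0.6, 4.7, 1.9, 0, 0, 0, 0, 0.6, 4.7, 1.9, 0, 0, 0, 0, 0.6, 0, 0, 3, 0, 0, 0, 0.6, 0, 0, 0, 0, 0, 0, 0.6, 0, 0, 0, 0, 0, 0, 0.6])

```text
time: 29.65
tool_pos: [0.4358, 0.0988, 0.096]
orientation: [-0.694, 0.72, 0.0, -0.0]
contact_force: [1.0, -0.1, 0.4]
width: 0.0514
grasp_force: 0.0
```

```bash
python3 - <<'E'
from h import *
s,p,d=snap('w17');print(s['dq'][:3])
obj('w17',(.4366,.0988),.015,.07,.035)
goto((.4366,.0988,-.021))
E
```

```text
[ 0.0075 -0.0044  0.0176]
w17 h 0.06325278640283584 n 1483 rect ((437.02740478515625, 98.81841278076172), (28.738994598388672, 26.751554489135742), 5.597030162811279) px [317.9973 205.4707]
shift cm [ 0.0167 -0.0467 11.7244] pos [0.4361 0.099  0.0962]
```

Emit:
carry_out(steps=[0, -0.1, 4, 0, 0, 0, 0.6, 0, 0, 4, 0, 0, 0, 0.6, 0, 0, 2.5, 0, 0, 0, 0.6, 0, 0, 1.2, 0, 0, 0, 0.6, 0, 0, 0, 0, 0, 0, 0.6, 0, 0, 0, 0, 0, 0, 0.2, 0, 0, 0, 0, 0, 0, 0.2, 0, 0, 0, 0, 0, 0, 0.2, 0, 0, 0, 0, 0, 0, 0.2])

```text
time: 30.82
tool_pos: [0.4377, 0.0986, -0.02]
orientation: [-0.694, 0.72, -0.001, 0.001]
contact_force: [-0.4, 0.7, 6.6]
width: 0.0272
grasp_force: 58.8
```

```bash
python3 - <<'E'
from h import *
goto((.4541,.3327,.09));print(env.state()['width'])
E
```

```text
shift cm [-23.4553  -0.802  -10.9858] pos [ 0.4377  0.0986 -0.02  ]
0.02716642062649201
```

Emit:
carry_out(steps=[0, 0, -2, 0, 0, 0, 0.2, 0, 0, -4.5, 0, 0, 0, 0.2, 0, 0, -4.5, 0, 0, 0, 0.2, -4.69, -0.16, 0, 0, 0, 0, 0.2, -4.69, -0.16, 0, 0, 0, 0, 0.2, -4.69, -0.16, 0, 0, 0, 0, 0.2, -4.69, -0.16, 0, 0, 0, 0, 0.2, -4.69, -0.16, 0, 0, 0, 0, 0.2, 0, 0, 4, 0, 0, 0, 0.2, 0, 0, 0, 0, 0, 0, 0.2, 0, 0, 0, 0, 0, 0, 0.2])

```text
time: 32.2
tool_pos: [0.4538, 0.3323, 0.0501]
orientation: [-0.694, 0.72, -0.0, 0.0]
contact_force: [-0.4, 0.1, 0.6]
width: 0.0267
grasp_force: 59.2
```

```bash
python3 - <<'E'
from h import *
goto((.4541,.3327,-.015));s=env.state();print(s['width'],s['grasp_force'],s['dq'][:3])
E
```

```text
shift cm [-0.0344 -0.0255  6.5143] pos [0.4538 0.3323 0.0501]
0.026677966247123857 59.19892440608237 [-0.0056 -0.0137  0.0089]
```

Emit:
carry_out(steps=[0, 0, 3, 0, 0, 0, 0.2, 0, 0, 2.3, 0, 0, 0, 0.2, 0, 0, 0.8, 0, 0, 0, 0.2, 0, 0, 0.4, 0, 0, 0, 0.2, 0, 0, 0, 0, 0, 0, 0.2])

```text
time: 32.83
tool_pos: [0.454, 0.3327, -0.0153]
orientation: [-0.694, 0.72, -0.0, 0.001]
contact_force: [-0.1, -0.4, -0.3]
width: 0.0269
grasp_force: 59.2
```

Emit:
carry_out(steps=[0, 0, 0, 0, 0, 0, 0.45, 0, 0, 0, 0, 0, 0, 0.45, 0, 0, 0, 0, 0, 0, 0.45, 0, 0, -2, 0, 0, 0, 0.45, 0, 0, -4, 0, 0, 0, 0.45, 0, 0, -5, 0, 0, 0, 0.45, 0, 0, -5, 0, 0, 0, 0.45, 4, 0, -3, 0, 0, 0, 0.45, 5, 0, 0, 0, 0, 0, 0.45, 5, 0, 0, 0, 0, 0, 0.45, 4, 0, 0, 0, 0, 0, 0.45, 0, 0, 0, 0, 0, 0, 0.45])

```text
time: 34.33
tool_pos: [0.4467, 0.1507, 0.1742]
orientation: [-0.693, 0.721, -0.0, 0.0]
contact_force: [0.0, 0.5, 0.3]
width: 0.0386
grasp_force: 0.0
```

```bash
python3 - <<'E'
from h import *
s,p,d=snap('w18');print(s['tool_pos'],s['time'])
p,d=env.camera('top');W=world(cam('top'),d);np.savez('pics/t.npz',p=p,d=d)
C=cv2.resize(p[150:245,165:485],None,fx=2.5,fy=2.5,interpolation=2)
q,_=env.camera('scene');q=q[120:340,120:500]
q=cv2.resize(q,(691,400))
out=np.zeros((C.shape[0]+400,800,3),np.uint8);out[:C.shape[0]]=C;out[C.shape[0]:,:691]=q;out=out[:600]
cv2.imwrite('pics/fin.png',out[...,::-1])
C,_,d=load('w13');W=world(C,d)
m=(d>0)&(W[...,2]>.0195)&(W[...,2]<.03)
ps=np.array([np.cos(np.radians(9.46)),np.sin(np.radians(9.46))]);L=(W[...,:2]-[.4975,-.314])
x=L@ps;y=L@[-ps[1],ps[0]];m&=(abs(y)<.012)&(abs(x)<.09)
print('tweezers',m.sum(),x[m].min(),x[m].max(),y[m].mean(),np.polyfit(x[m],y[m],1),np.polyfit(x[m],W[m][:,2],1))
E
```

```text
[0.4467 0.1507 0.1742] 34.325
tweezers 597 -0.0786613805686508 0.07458033650237196 -0.0010491927910464285 [ 0.0046 -0.001 ] [-0.0119  0.0234]
```

View pics/fin.png

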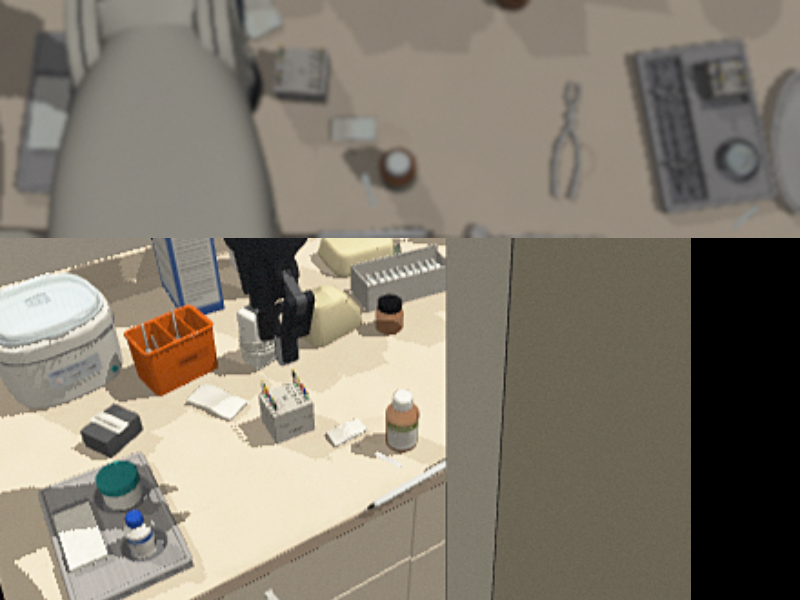

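Both kits are laid up. The final view shows the pot at (120,485) and dropper at (140,535) upright in their wells, the root-canal tray filled, and the large block, amber bottle and pliers where they were. The arm is clear.

```bash
python3 -c "
from cell import env
print(env.close_job())"
```

```text
the job is handed in; nothing more can be done
None
```

Both kits are laid up as asked and the job is handed in at about 34 s. In the last pictures all five items were in place, and the large file block, amber bottle and pliers had not moved.

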